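# Clamp a glued marbling comb until the force tab pops out

## Task

Slide the marbling comb, pins up and tail first, along the clamp's plank and under the pressure foot until its tail gently touches the steel end stop, and leave it lying flat there. Then turn the clamp's T-handle clockwise, re-gripping as needed, until the sprung steel tab pops out of the back of the clamp, and stop there: more would crush the fresh glue joint. Let go with the comb left clamped, and do not disturb the other things on the table.

Things in the scene. Friction and masses are not known exactly. Their poses are not given: they have to be found in the camera images.
- comb: Marbling comb lying loose, pins up: a wooden bar 170 long (its x) x 24 wide (y) x 18 high (z) mm, 0.1 kg. Origin: centre of the underside. Seven brass pins stand 14 mm up on its middle line, x = -74 to +10 mm. The bare tail is the +x end: its last 68 mm carry a freshly glued strip of pale wood, level with the bar's top.
- comb_grip (a point): The place to grip the comb across its width (24 mm): on its middle line, 35 mm from its centre towards the pin (-x) end, 9 mm above its underside. A gripper here stays clear of the clamp when the comb is fully home.
- comb_tail (a point): Middle of the comb's tail end face, 85 mm in +x from the comb's centre and 9 mm above its underside.
- clamp: Bench glue clamp, fixed. Origin on the table below its vertical screw axis; mouth to -x. Its wooden plank, 80 mm wide and 30 mm high, reaches from x = -155 to +55 mm; the comb slides in +x on its top, on the line y = 0. Two steel cheeks 10 mm high (x = -34 to +20 mm) leave a channel 30 mm wide with a flared mouth.
- stop: Rigid steel end stop of the channel, 34 mm wide, 24 mm high. Origin at the foot of its face, on the plank's top (30 mm above the table), 28 mm in +x from the clamp's origin; axes as the clamp's. The comb's tail face must touch it: come slowly (15 mm/s) and stop at a small rise of force; 20 N would break the glue line.
- foot: Round steel pressure foot, 24 mm diameter, 10 mm thick, at the lower end of the screw. Origin: centre of its underside, 51 to 53 mm above the table at the start (3 to 5 mm above the top of a comb on the plank). Once it touches, it presses with 10 N, then 15 N more per mm of screw; a hand bearing down on the handle adds to that.
- handle_grip (a point): Centre of the T-handle: an upright steel bar 46 long (x) x 12 thick (y) x 26 high (z) mm, about 139 mm up. Grip it from above. Clockwise from above tightens: it sinks 3 mm per rad until the foot touches, then stays level: do not press it down. 1.9 to 2.9 rad in all. Starts 0.33 to 1 rad clockwise of the clamp's x. Torque 0.26 N m free, about 0.42 at the set force; stays where left.
- tab_tip (a point): Middle of the outer end of the indicator tab, a steel tongue 22 mm wide, 6 mm thick, 66 mm above the table, flush with the far (+x) face of the clamp's column at the start. It springs out 14 mm in the clamp's +x at the set force, about 52 N on the comb (near 3 mm of screw past first touch); some 0.4 rad farther, at 75 N, the joint is crushed.
- brush: Bystander: a brush lying on the table, on the other side of the clamp from the comb; leave alone.
- jar_a: Bystander: closed jar, 48 mm diameter, 56 mm high, beside the clamp; leave alone.
- jar_b: Bystander: closed jar, 48 mm diameter, 56 mm high; leave alone.
- jar_c: Bystander: closed jar, 52 mm diameter, 58 mm high; leave alone.
- awl_a: Bystander: awl with a wooden handle, 135 mm long, 20 mm thick, lying beside the clamp; leave alone.
- awl_b: Bystander: awl like the other, farther off; leave alone.
- phone: Bystander: a telephone lying flat, 150 x 72 x 9 mm; leave alone.
- clamp_head (a point): Top of the clamp's grey head, on the screw axis, 102 mm above the table. The head spans x = -22 to +52 mm, y = -23 to +23 mm from here and reaches 24 mm down onto a column at x = 30 to 52 mm. It rides on the column against a stiff spring and lifts about 3 mm as the clamp tightens. Keep the gripper's body clear of it when sliding the comb in.
Things that resemble listed ones, but are neither listed nor needed, are in the scene too. Several things look just like the comb: the one meant starts farthest to the robot's left.

How it is judged:
On the way, in this order (a step that is already met when the one before it is completed fails the run):
1. the comb lies on the plank with its tail against the end stop (x of comb_tail in the frame of stop above -0.0025 m and y of comb_tail in the frame of stop between -0.006 and 0.006 m and z of comb_tail in the frame of stop between 0.005 and 0.012 m and angle between the x axis of comb and the x axis of clamp, either way round below 0.12 rad and angle between comb's own z axis and vertical below 0.08 rad), for 0.2 s.
2. the tab has popped out (x of tab_tip in the frame of clamp above 0.062 m), for 0.2 s.
At the end, for the whole second after the job is handed in: The comb lies flat on the plank, at rest, in line with the clamp (within 0.12 rad) and its tail within 2.5 mm of the end stop and 6 mm of the channel's middle; the tab is out by more than 9 mm, and the foot still presses the comb with more than 40 N (all of step 1 and x of tab_tip in the frame of clamp above 0.062 m and contact force between foot and comb above 40 N and linear speed of comb below 0.01 m/s); the robot touches nothing.
It fails at once if the tail is rammed against the end stop with more than 20 N (contact force between comb and stop above 20 N).
It fails at once if the clamp is overtightened: more than 75 N on the comb (contact force between foot and comb above 75 N).
It fails at once if another thing is moved by more than 25 mm (distance of any of brush, jar_a, jar_b, jar_c, awl_a, awl_b, phone from where it was at the start of the episode above 0.025 m).
It also fails if it takes over 72 s, if anything falls off the work surface, if the arm or the gripper's body presses on something with over 40 N, if the wrist force passes 120 N, or if a joint passes its speed limit or range.

## Robot

A 6-joint arm with a two-finger parallel gripper is mounted at the origin on the work surface. World frame = base frame: x ahead of the robot, y to its left, z up, the work surface at z = 0. Lengths are in m, angles in rad, forces in N, time in s.
With the tool pointing down it reaches from about 0.15 to 0.775 m from the base axis. Payload 6.1 kg.
Tool frame: the origin (TCP) lies midway between the tips of the shut fingers; the grasp point (between the pads) lies 19 mm behind it; z points along the fingers, y is the line along which they close (so a half turn about z gives the same grasp; the last joint's range is limited). The gripper opens to 85 mm and grips with 20 to 120 N. Pads are 22 mm wide; open, the fingers measure 114 mm over their backs; the gripper's body (76 mm by 85 mm) begins 54 mm behind the grasp point. The pads swing forward as they close: fully open they stand 13 mm farther back than shut.
Start: joints at [-1.159, 0.126, -0.04, 1.405, 0, 1.571], TCP at [0.21, -0.481, 0.231] pointing down, gripper open.
Joint ranges: [-2.72, 2.72], [-0.95, 1.95], [-1.27, 1.35], [-1.78, 2.02], [-1.46, 1.47], [-3.14, 3.14]. Speed limits (rad/s): [2.39, 2.39, 3.01, 3.14, 3.14, 3.14].

## Interface

Orientations are given as a unit quaternion [w, x, y, z].
In Python, from bench import * gives the robot as it stands.
- The arm moves only by the shell command python3 -m pendant 'ROWS' [FORCE]. ROWS is JSON, a list of rows, each a list of 5 numbers: the opening, from 0 (shut) to 1 (fully open), then the shift along the tool's x, y, z in m, then the turn about the tool's z in degrees. A call has 1 to 8 rows; each row is the pose to reach, as a shift and turn from the pose commanded when the call began, along the tool's axes at that moment; what a row does not reach only later rows make up. A row lasts 1/12 s, in which the tool goes at most 41.7 mm and 7.16 degrees, less where a joint would pass 70% of its speed; a pose out of reach is approached as far as the arm can. A call with a gripper value outside its range is refused whole. The fingers move at their own pace and stop on an object; FORCE is the grip in N (left out, the last holds). Time passes only in rows, so rows that repeat a pose let the fingers close. It gives the time, the measured TCP pose, the force, the opening and the grip force at its end, in the units of the state.
- observe(): the state, without advancing time (a new reading comes with each control period).
- camera(name): name is "scene" or "top" or "wrist"; returns the picture (420x560x3 uint8, red, green, blue); there is no depth.
- camera_model(name): a dict with "intrinsics" (3x3 intrinsics, pixels), "world_from_camera" (4x4, takes a point from camera to world coordinates). Camera axes: x right, y down, z forward; pixel columns grow to the right and rows downward; lengths in m; the calibration is good to about 2 mm. The wrist camera is an equidistant fisheye: a pixel r from the principal point sees the ray r / f radians off the axis. A picture is of the moment at which its call begins: read the wrist's pose just before it. camera_model takes no time and is no camera call; for the wrist camera it gives the pose at the moment of the call.
- close_job(): hands the job in; it is judged then, once.
The state is a dict: "t": time; "qpos": joint angles; "qd": joint speeds; "joint_efforts": joint torques, N m; "position": TCP position; "tool_rot": TCP orientation; "wrist_force": force on the tool from outside, world axes, zero at the start; "torque": the same for the moment, N m; "finger_gap": finger opening in m; "finger_force": force on a finger pad.
Only numpy, scipy, OpenCV 4.12 (cv2) and the standard library are available. Lean on these libraries where they do the work, as an engineer would, in place of code of your own. Each camera call takes 0.05 s, during which the arm holds its last target. There are 200 camera calls.

## Working session

There is one attempt and no reset: what is moved stays moved. The work goes in short steps, Python scripts to look and compute and a shell command to move; the robot and the scene stay as the last step left them, time stands still between calls to the robot, and variables do not carry over. Pictures are saved under pics/ and viewed, at most 12 in all, crops included, and the job is handed in when it is done.

```bash
mkdir -p pics; ls; python3 - <<'E'
from bench import *
import cv2,json
s=observe();print({k:np.round(v,3).tolist() if not isinstance(v,float) else v for k,v in s.items()} if 'np' in globals() else s)
for n in("top","scene"):
    im=camera(n);cv2.imwrite(f"pics/{n}0.png",im[:,:,::-1]);m=camera_model(n);print(n,m)
E
```

```text
pics
{'t': 0.0, 'qpos': array([-1.15901134e+00,  1.26420985e-01, -4.06192619e-02,  1.40533451e+00,
        3.98472552e-06,  1.57081326e+00]), 'qd': array([-0.00074972, -0.00240926, -0.00143098,  0.00072091,  0.00026905,
       -0.00126763]), 'joint_efforts': array([ 1.09131670e-04, -4.35920298e+01,  3.52918589e+01,  1.76441891e-02,
       -1.81362816e-04,  3.76668297e-06]), 'position': array([ 0.20997779, -0.48076494,  0.23050177]), 'tool_rot': array([-7.72953537e-04,  9.78880339e-01,  2.04432529e-01, -1.59404421e-04]), 'wrist_force': array([0.10076368, 0.09576127, 0.2330214 ]), 'torque': array([0.01152893, 0.01266979, 0.03638453]), 'finger_force': 0.0, 'finger_gap': 0.0854505388466762}
top {'intrinsics': array([[390.94387168,   0.        , 286.64378531],
       [  0.        , 390.94387168, 203.38063404],
       [  0.        ,   0.        ,   1.        ]]), 'world_from_camera': array([[ 7.26224511e-04, -9.97441862e-01,  7.14786977e-02,
         4.29733728e-01],
       [-9.99999519e-01, -6.77251455e-04,  7.09375111e-04,
         1.78979143e-02],
       [-6.59151380e-04, -7.14791785e-02, -9.97441874e-01,
         1.18725552e+00],
       [ 0.00000000e+00,  0.00000000e+00,  0.00000000e+00,
         1.00000000e+00]])}
scene {'intrinsics': array([[398.49453823,   0.        , 286.49290893],
       [  0.        , 398.49453823, 204.65646529],
       [  0.        ,   0.        ,   1.        ]]), 'world_from_camera': array([[-0.55082728,  0.65900037, -0.51215995,  0.97255804],
       [ 0.83459458,  0.43019118, -0.34407476,  0.34383411],
       [-0.0064187 , -0.61697168, -0.78695917,  0.86674913],
       [ 0.        ,  0.        ,  0.        ,  1.        ]])}
```

View pics/top0.png

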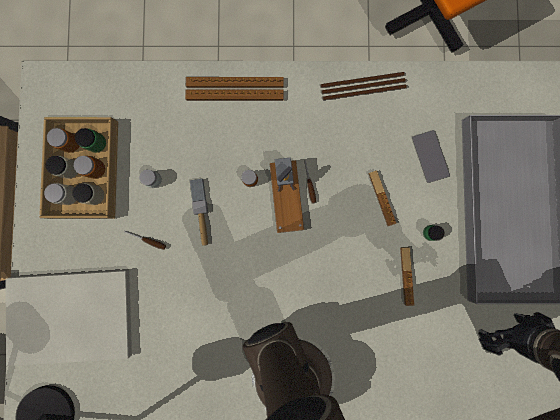

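View pics/scene0.png

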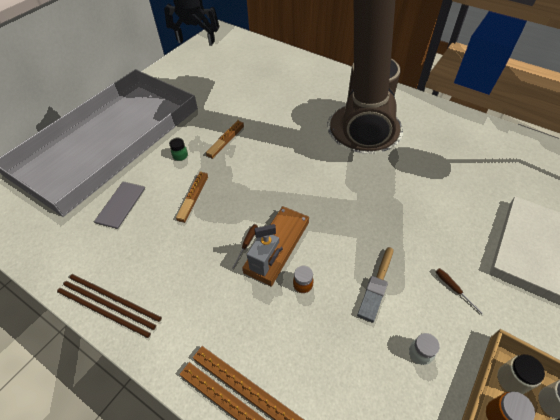

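The top view shows two combs. The left-most, at about (383,197), has its pale tail up (+x). The clamp is at about (287,195) with its mouth towards the robot, and jar_a (249,177) and awl_a (312,188) flank it. I'll enlarge this region and measure.

```bash
cat >h.py <<'E'
from bench import *
import numpy as np, cv2
from scipy.spatial.transform import Rotation as R
def ray(n,uv,z,m=None):
    m=m or camera_model(n);T=np.array(m["world_from_camera"]);K=np.array(m["intrinsics"])
    uv=np.atleast_2d(uv).astype(float);d=np.c_[uv,np.ones(len(uv))]@np.linalg.inv(K).T
    if n=="wrist":
        r=np.hypot(d[:,0],d[:,1])+1e-9;d=np.c_[d[:,:2]*(np.sin(r)/r)[:,None],np.cos(r)]
    d=d@T[:3,:3].T;o=T[:3,3];return o+d*((z-o[2])/d[:,2])[:,None]
def tool(p,yaw=None):
    """shift in tool axes from current TCP to world p"""
    s=observe();q=s["tool_rot"];r=R.from_quat([q[1],q[2],q[3],q[0]])
    return r.inv().apply(np.array(p)-s["position"]),r
E
python3 - <<'E'
from h import *
im=cv2.imread("pics/top0.png")
hsv=cv2.cvtColor(im,cv2.COLOR_BGR2HSV)
m=cv2.inRange(hsv,(5,90,60),(25,255,255))
n,l,st,c=cv2.connectedComponentsWithStats(m)
for i in range(1,n):
    if st[i,4]>250:
        pts=np.argwhere(l==i)[:,::-1]; b=cv2.boxPoints(cv2.minAreaRect(pts.astype(np.float32)))
        z=.03 if abs(c[i][0]-290)<30 else .018
        print(st[i],c[i].round(1),np.round(b,1).tolist(),ray("top",b,z)[:,:2].round(4).tolist())
cr=im[140:240,240:410];cv2.imwrite("pics/crop1.png",cv2.resize(cr,None,fx=4.7,fy=4.7,interpolation=cv2.INTER_CUBIC))
E
```

```text
[434   0  53  20 573] [455.7   6.5] [[434.0, 0.0], [486.0, 0.0], [486.0, 19.0], [434.0, 19.0]] [[1.1488, -0.4397], [1.1488, -0.6015], [1.0874, -0.5993], [1.0874, -0.438]]
[186  77  98  11 883] [234.   81.1] [[186.0, 87.0], [186.0, 77.0], [283.0, 77.0], [283.0, 87.0]] [[0.8709, 0.3274], [0.9023, 0.328], [0.9025, 0.0302], [0.871, 0.0302]]
[185  90  99  10 877] [234.1  94. ] [[185.0, 90.0], [283.0, 90.0], [283.0, 99.0], [185.0, 99.0]] [[0.8615, 0.3303], [0.8616, 0.0301], [0.8334, 0.0301], [0.8333, 0.3297]]
[  40  117   78  102 4093] [ 82.2 166.5] [[39.29999923706055, 217.0], [42.5, 114.9000015258789], [117.80000305175781, 117.19999694824219], [114.5999984741211, 219.3000030517578]] [[0.4722, 0.7589], [0.7835, 0.7635], [0.7764, 0.5336], [0.4654, 0.5333]]
[   0  126   18  155 2102] [  6.7 196.6] [[-0.0, 126.0], [17.0, 126.0], [17.0, 280.0], [0.0, 280.0]] [[0.749, 0.8912], [0.749, 0.8394], [0.2857, 0.8163], [0.2857, 0.8666]]
[ 270  160   34   73 1448] [286.8 202.4] [[269.0, 162.89999389648438], [295.79998779296875, 159.89999389648438], [303.6000061035156, 229.39999389648438], [276.79998779296875, 232.39999389648438]] [[0.6338, 0.0716], [0.6431, -0.0085], [0.4358, -0.0315], [0.4268, 0.0476]]
[369 171  27  55 501] [382.  197.8] [[368.1000061035156, 173.10000610351562], [376.79998779296875, 169.89999389648438], [396.0, 222.60000610351562], [387.29998779296875, 225.8000030517578]] [[0.6054, -0.2268], [0.615, -0.2531], [0.456, -0.3079], [0.4466, -0.2818]]
[400 248  14  58 505] [406.9 275.3] [[399.8999938964844, 248.0], [409.3999938964844, 247.3000030517578], [414.0, 304.79998779296875], [404.5, 305.6000061035156]] [[0.3807, -0.3182], [0.383, -0.3465], [0.2144, -0.3562], [0.2122, -0.3282]]
```

View pics/crop1.png

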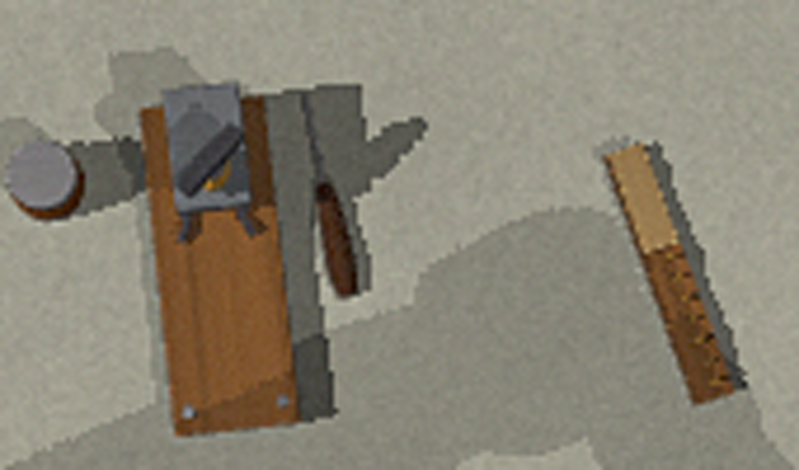

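The crop shows the plank with its mouth towards the robot, the T-handle turned roughly 45° clockwise, and the comb's tail pointing +x. From the plank corners, the clamp origin is about (0.585,0.0255) with yaw 0.113. The comb centre is about (0.531,-0.267) with yaw 0.333. I'll hover over the grip point and refine with the wrist camera.

```bash
python3 -m pendant '[[1,0.344,-0.070,0.05,4.5],[1,0.344,-0.070,0.05,4.5],[1,0.344,-0.070,0.05,4.5],[1,0.344,-0.070,0.05,4.5],[1,0.344,-0.070,0.05,4.5],[1,0.344,-0.070,0.05,4.5],[1,0.344,-0.070,0.05,4.5],[1,0.344,-0.070,0.05,4.5]]'
python3 -m pendant '[[1,0,0,0,0]]'; python3 - <<'E'
from h import *
s=observe();d,r=tool([.498,-.279,.18]);print(s["position"],s["qpos"],d,r.as_matrix()[:,0],s["wrist_force"])
E
```

```text
t: 0.77
position: [0.4814, -0.2897, 0.1837]
tool_rot: [-0.0, 0.986, 0.166, -0.0]
wrist_force: [0.5, -0.7, -0.2]
finger_gap: 0.0855
finger_force: 0.0
t: 0.85
position: [0.4844, -0.2869, 0.1821]
tool_rot: [-0.001, 0.986, 0.169, 0.0]
wrist_force: [-0.8, 0.0, -0.4]
finger_gap: 0.0854
finger_force: 0.0
[ 0.48439762 -0.28694123  0.18206118] [-0.5360103   0.20291181 -0.05538357  1.31427367  0.00232843  2.26572147] [ 0.01547024 -0.00294669  0.0020797 ] [9.42801849e-01 3.33353036e-01 6.53347441e-04] [-0.78918679  0.00637832 -0.41724345]
```

```bash
python3 -m pendant '[[1,0.014,-0.003,0,0],[1,0.014,-0.003,0,0],[1,0.014,-0.003,0,0],[1,0.014,-0.003,0,0]]'; python3 - <<'E'
from h import *
m=camera_model("wrist");im=camera("wrist")[:,:,::-1].copy();cv2.imwrite("pics/w1.png",im)
hsv=cv2.cvtColor(im,cv2.COLOR_BGR2HSV)
k=cv2.inRange(hsv,(5,80,50),(25,255,255))
n,l,st,c=cv2.connectedComponentsWithStats(k)
for i in range(1,n):
    if st[i,4]>400:
        pts=np.argwhere(l==i)[:,::-1]; w=ray("wrist",pts,.018,m)[:,:2]
        b=cv2.boxPoints(cv2.minAreaRect((w*1000).astype(np.float32)))/1000
        print(st[i],c[i].round(1),b.round(4).tolist())
E
```

```text
t: 1.18
position: [0.4917, -0.2847, 0.1845]
tool_rot: [0.0, 0.986, 0.165, -0.0]
wrist_force: [0.6, -0.1, 0.2]
finger_gap: 0.085
finger_force: 0.0
[   4    9   58  163 5495] [ 30.9 103.3] [[0.42239999771118164, 0.057500001043081284], [0.4318999946117401, -0.023499999195337296], [0.6220999956130981, -0.0010999999940395355], [0.6126000285148621, 0.07989999651908875]]
[ 264   61   25  172 4126] [276.1 144.7] [[0.4487999975681305, -0.2849000096321106], [0.4564000070095062, -0.3066999912261963], [0.6150000095367432, -0.2515000104904175], [0.6074000000953674, -0.2296999990940094]]
[ 256  289   43   76 1511] [276.5 327.2] [[0.2766999900341034, -0.3260999917984009], [0.2784000039100647, -0.3521000146865845], [0.39160001277923584, -0.3449000120162964], [0.38999998569488525, -0.3188999891281128]]
```

View pics/w1.png

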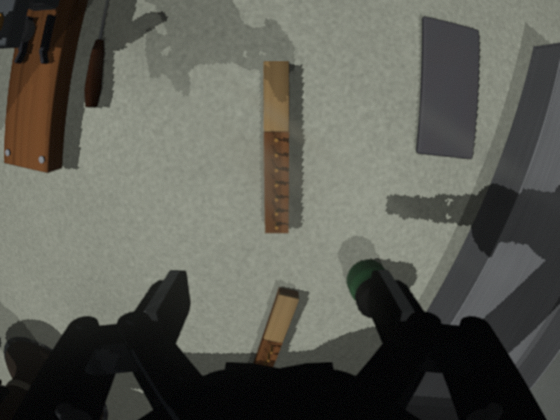

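The wrist view shows the comb at (277,147), tail up, with a green-lidded jar at (365,285) clear of it. I'll check that the arm has settled before I descend.

```bash
for i in 1 2 3; do python3 -m pendant '[[1,0,0,0,0],[1,0,0,0,0]]' | grep -E "t:|pos|rot|wrist"; done; python3 - <<'E'
from h import *
d,r=tool([.4986,-.2795,.06]);print(d,np.degrees(np.arctan2(*r.as_matrix()[1::-1,0])))
E
```

```text
t: 1.4
position: [0.4917, -0.2847, 0.1846]
tool_rot: [0.0, 0.986, 0.165, 0.0]
wrist_force: [0.5, -0.2, -0.6]
t: 1.57
position: [0.4921, -0.2843, 0.1844]
tool_rot: [0.0, 0.986, 0.165, 0.0]
wrist_force: [0.2, 0.1, -0.5]
t: 1.73
position: [0.4923, -0.284, 0.1843]
tool_rot: [0.0, 0.986, 0.166, 0.0]
wrist_force: [-0.3, 0.4, 0.3]
[ 0.00744486 -0.00223902  0.1243103 ] 19.08236638450446
```

```bash
python3 -m pendant '[[0.6,0.007,-0.002,0.04,0],[0.6,0.007,-0.002,0.08,0],[0.6,0.007,-0.002,0.12,0],[0.6,0.007,-0.002,0.14,0],[0.6,0.007,-0.002,0.155,0],[0.6,0.007,-0.002,0.165,0],[0.6,0.007,-0.002,0.170,0],[0.6,0.007,-0.002,0.172,0]]'
python3 -m pendant '[[0.6,0,0,0.002,0],[0.6,0,0,0.003,0],[0.6,0,0,0.004,0],[0.6,0,0,0.004,0]]'
python3 - <<'E'
from h import *
d,r=tool([.4986,-.2795,.005]);print(d,np.degrees(np.arctan2(*r.as_matrix()[1::-1,0])))
cv2.imwrite("pics/w2.png",camera("wrist")[:,:,::-1])
E
```

```text
t: 2.4
position: [0.4983, -0.2797, 0.0119]
tool_rot: [-0.0, 0.986, 0.166, -0.0]
wrist_force: [0.1, 1.3, 0.2]
finger_gap: 0.0509
finger_force: 0.0
t: 2.73
position: [0.4988, -0.28, 0.009]
tool_rot: [0.0, 0.986, 0.166, 0.0]
wrist_force: [0.6, 0.2, 1.1]
finger_gap: 0.0513
finger_force: 0.0
[-1.29458555e-05 -5.46415674e-04  3.96742465e-03] 19.09668799040334
```

```bash
python3 -m pendant '[[0.6,0,0,0.004,0],[0.6,0,0,0.004,0],[0.2,0,0,0.004,0],[0.2,0,0,0.004,0],[0.1,0,0,0.004,0],[0.1,0,0,0.004,0],[0.1,0,0,0.004,0],[0.1,0,0,0.004,0]]' 40
python3 -m pendant '[[0.1,0,0,0,0],[0.1,0,0,0,0],[0.1,0,0,-0.01,0],[0.1,0,0,-0.03,0],[0.1,0,0,-0.06,0],[0.1,0,0,-0.08,0],[0.1,0,0,-0.08,0],[0.1,0,0,-0.08,0]]'
python3 - <<'E'
from h import *
m=camera_model("wrist");im=camera("wrist")[:,:,::-1];cv2.imwrite("pics/w3.png",im)
print(observe()["position"])
E
```

```text
t: 3.45
position: [0.4985, -0.2799, 0.0044]
tool_rot: [0.0, 0.986, 0.166, 0.0]
wrist_force: [-0.5, 0.6, 1.3]
finger_gap: 0.0229
finger_force: 40.0
t: 4.12
position: [0.4991, -0.2801, 0.0858]
tool_rot: [0.001, 0.986, 0.166, 0.001]
wrist_force: [0.7, 1.3, -2.1]
finger_gap: 0.023
finger_force: 39.7
[ 0.49826996 -0.27969813  0.08434291]
```

View pics/w3.png

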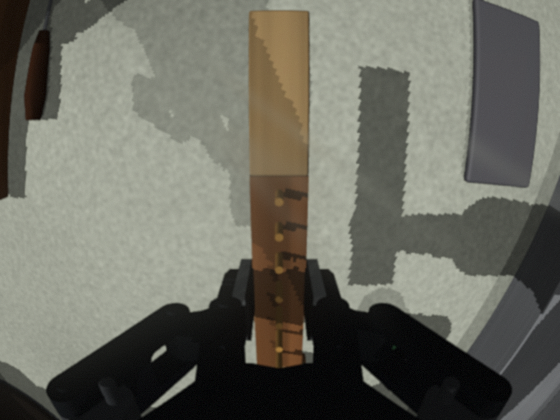

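The comb is held squarely: tail edge at (279,12), pins between the pads. I'll carry it to in front of the clamp mouth.

```bash
python3 -m pendant '[[0.1,0.000,-0.030,0,2],[0.1,0.000,-0.07,0,4],[0.1,0.005,-0.11,0,7],[0.1,0.01,-0.15,0,9],[0.1,0.015,-0.19,0,11],[0.1,0.019,-0.23,0,12.6],[0.1,0.019,-0.27,0,12.6],[0.1,0.019,-0.297,0,12.6]]'
python3 -m pendant '[[0.1,0,0,0,0],[0.1,0,0,0,0],[0.1,0,0,0,0],[0.1,0,0,0,0]]'
python3 - <<'E'
from h import *
s=observe();m=camera_model("wrist");im=camera("wrist")[:,:,::-1];cv2.imwrite("pics/w4.png",im)
d,r=tool([.4194,.0067,.0344]);print(s["position"],d,np.degrees(np.arctan2(*r.as_matrix()[1::-1,0])))
w=ray("wrist",[[249,12],[279,12],[309,12],[251,175],[307,175]],s["position"][2]+.0136,m)
print(r.inv().apply(w-s["position"]).round(4))
hsv=cv2.cvtColor(im,cv2.COLOR_BGR2HSV);k=cv2.inRange(hsv,(5,80,40),(25,255,255))
n,l,st,c=cv2.connectedComponentsWithStats(k);print(st[st[:,4]>300].tolist())
E
```

```text
t: 4.83
position: [0.4163, 0.0095, 0.0827]
tool_rot: [-0.0, 0.998, 0.057, -0.002]
wrist_force: [0.5, -0.3, -0.4]
finger_gap: 0.0232
finger_force: 39.8
t: 5.17
position: [0.4191, 0.0064, 0.0837]
tool_rot: [0.0, 0.998, 0.056, -0.001]
wrist_force: [-0.4, -1.2, -2.0]
finger_gap: 0.0228
finger_force: 39.9
[0.41905324 0.00644818 0.08368363] [ 0.00030357 -0.00040087  0.04940355] 6.404870050660243
[[ 0.1186 -0.0119 -0.0137]
 [ 0.1184 -0.0002 -0.0137]
 [ 0.1186  0.0114 -0.0137]
 [ 0.0525 -0.0114 -0.0136]
 [ 0.0526  0.0111 -0.0136]]
[[0, 0, 560, 420, 197107], [104, 0, 49, 11, 348], [212, 0, 132, 368, 34747], [378, 9, 29, 90, 1033], [0, 157, 10, 66, 368], [513, 296, 47, 102, 1581]]
```

View pics/w4.png

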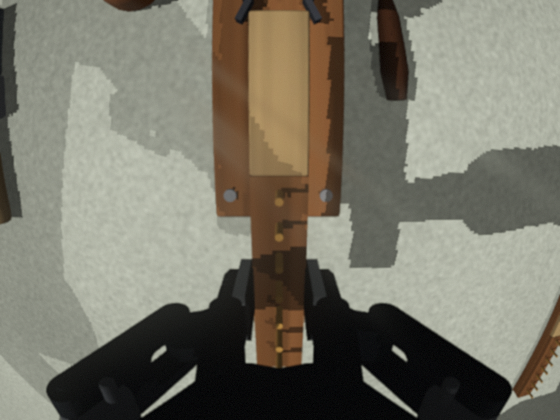

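The comb is centred over the plank. The screws at (230,196) and (326,196) and the cheek flares at (243,12) and (315,12) are symmetric about it. I'll quantify the offset.

```bash
python3 - <<'E'
from h import *
s=observe();d,r=tool([0,0,0])
for z,p in((.03,[[230,196],[326,196],[218,215],[338,215],[212,60],[343,60]]),(.04,[[240,20],[319,20]])):
    w=ray("wrist",p,z);print(r.inv().apply(w-s["position"])[:,:2].round(4).tolist())
print(s["position"])
E
```

```text
[[0.0264, -0.0306], [0.0264, 0.0295], [0.0139, -0.0389], [0.0139, 0.0378], [0.1107, -0.0399], [0.1107, 0.038]]
[[0.1324, -0.0221], [0.1325, 0.0224]]
[0.41918601 0.00627768 0.08380384]
```

Well aligned (within 1 mm), with about 78 mm of travel to the stop. I'll lower it onto the plank.

```bash
python3 -m pendant '[[0.1,0,-0.0005,0.015,0],[0.1,0,-0.0005,0.03,0],[0.1,0,-0.0005,0.04,0],[0.1,0,-0.0005,0.045,0],[0.1,0,-0.0005,0.047,0],[0.1,0,-0.0005,0.048,0],[0.1,0,-0.0005,0.048,0]]'
python3 -m pendant '[[0.1,0,0,0.0005,0],[0.1,0,0,0.001,0],[0.1,0,0,0.001,0],[0.1,0,0,0.001,0]]'
```

```text
t: 5.8
position: [0.4194, 0.0074, 0.0365]
tool_rot: [-0.0, 0.998, 0.056, 0.0]
wrist_force: [-0.3, -0.0, -1.0]
finger_gap: 0.0228
finger_force: 39.9
t: 6.13
position: [0.4193, 0.0077, 0.0356]
tool_rot: [-0.0, 0.998, 0.057, 0.0]
wrist_force: [-0.5, -0.4, -0.8]
finger_gap: 0.0228
finger_force: 39.9
```

```bash
python3 -m pendant '[[0.1,0,0.0005,0.0005,0],[0.1,0,0.0005,0.001,0],[0.1,0,0.0005,0.001,0],[0.1,0,0.0005,0.001,0]]'
python3 -m pendant '[[0.1,0.003,0,0,0],[0.1,0.006,0,0,0],[0.1,0.009,0,0,0],[0.1,0.012,0,0,0],[0.1,0.015,0,0,0],[0.1,0.018,0,0,0],[0.1,0.021,0,0,0],[0.1,0.024,0,0,0]]'
```

```text
t: 6.47
position: [0.4193, 0.0071, 0.0344]
tool_rot: [0.0, 0.998, 0.057, 0.0]
wrist_force: [0.1, -0.8, 0.8]
finger_gap: 0.0226
finger_force: 40.0
t: 7.13
position: [0.4431, 0.0099, 0.0344]
tool_rot: [0.0, 0.998, 0.057, -0.0]
wrist_force: [-4.1, -1.2, 5.5]
finger_gap: 0.0231
finger_force: 40.6
```

```bash
python3 -m pendant '[[0.1,0.003,0,-0.0003,0],[0.1,0.006,0,-0.0004,0],[0.1,0.009,0,-0.0004,0],[0.1,0.012,0,-0.0004,0],[0.1,0.015,0,-0.0004,0],[0.1,0.018,0,-0.0004,0],[0.1,0.021,0,-0.0004,0],[0.1,0.024,0,-0.0004,0]]'
python3 -m pendant '[[0.1,0.0025,0,0,0],[0.1,0.005,0,0,0],[0.1,0.0075,0,0,0],[0.1,0.010,0,0,0],[0.1,0.012,0,0,0],[0.1,0.014,0,0,0],[0.1,0.016,0,0,0],[0.1,0.017,0,0,0]]'
```

```text
t: 7.8
position: [0.4671, 0.0125, 0.0346]
tool_rot: [0.0, 0.998, 0.057, -0.0]
wrist_force: [0.6, 0.2, -1.3]
finger_gap: 0.023
finger_force: 39.9
t: 8.47
position: [0.484, 0.0145, 0.0347]
tool_rot: [-0.0, 0.998, 0.057, 0.0]
wrist_force: [-0.5, 0.9, -1.0]
finger_gap: 0.0228
finger_force: 39.9
```

```bash
python3 -m pendant '[[0.1,0.001,0,0,0],[0.1,0.002,0,0,0],[0.1,0.003,0,0,0],[0.1,0.004,0,0,0],[0.1,0.005,0,0,0],[0.1,0.006,0,0,0],[0.1,0.007,0,0,0],[0.1,0.007,0,0,0]]'|grep -E "pos|wrist"
python3 -m pendant '[[0.1,0.0007,0,0,0],[0.1,0.0014,0,0,0],[0.1,0.002,0,0,0],[0.1,0.002,0,0,0]]'|grep -E "pos|wrist"
```

```text
position: [0.4909, 0.0153, 0.0347]
wrist_force: [-0.4, 0.2, -1.8]
position: [0.4928, 0.0155, 0.0347]
wrist_force: [0.1, 0.1, -1.3]
```

```bash
python3 -m pendant '[[0.1,0.0007,0,0,0],[0.1,0.0014,0,0,0],[0.1,0.0014,0,0,0]]'|grep -E "pos|wrist"
```

```text
position: [0.4935, 0.0156, 0.0345]
wrist_force: [-2.4, -0.1, -0.3]
```

```bash
python3 -m pendant '[[0.1,0.0005,0,0,0],[0.1,0.0005,0,0,0]]'|grep -E "pos|wrist"
```

```text
position: [0.4935, 0.0156, 0.0344]
wrist_force: [-5.2, -0.9, 1.1]
```

Contact: the force rose to 5 N while the tool stopped, at about the predicted distance. I'll release, rise clear and look.

```bash
python3 -m pendant '[[0.1,0,0,0.0002,0],[0.6,0,0,0,0],[0.6,0,0,0,0],[0.6,0,0,0,0],[0.6,0,0,0,0],[0.6,0,0,0,0]]'
python3 -m pendant '[[0.6,0,0,-0.02,0],[0.6,0,0,-0.05,0],[0.6,0,0,-0.09,0],[0.6,-0.02,0,-0.13,0],[0.6,-0.02,0,-0.165,0],[0.6,-0.02,0,-0.19,0],[0.6,-0.02,0,-0.19,0],[0.6,-0.02,0,-0.19,0]]'
python3 - <<'E'
from h import *
a=camera("top")[:,:,::-1];b=camera("wrist")[:,:,::-1];c=camera("scene")[:,:,::-1]
for n,i in zip("abc",(a,b,c)): cv2.imwrite(f"pics/t5{n}.png",i)
s=observe();print(s["position"],s["qpos"])
z=lambda i,f:cv2.resize(i,None,fx=f,fy=f,interpolation=cv2.INTER_CUBIC)
cv2.imwrite("pics/m5.png",np.hstack([b[:300,130:430],z(c[200:300,210:320],3)[:, :330]]))
E
```

```text
t: 10.38
position: [0.495, 0.0157, 0.0349]
tool_rot: [0.0, 0.998, 0.057, 0.0]
wrist_force: [0.0, -0.5, -0.8]
finger_gap: 0.0509
finger_force: 0.0
t: 11.05
position: [0.4758, 0.0135, 0.2263]
tool_rot: [0.0, 0.998, 0.057, 0.002]
wrist_force: [0.3, -0.1, -1.1]
finger_gap: 0.0512
finger_force: 0.0
[0.4740959  0.01342736 0.22317522] [ 2.82990257e-02  3.20443271e-02 -1.59631872e-01  1.38147302e+00
  2.47901894e-05  3.05654333e+00]
```

View pics/m5.png

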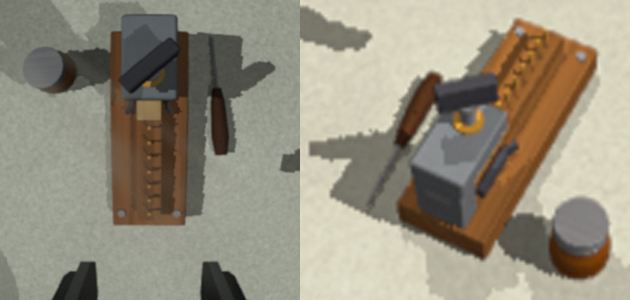

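The comb sits between the cheeks with its tail under the head. In the left crop the pale strip's near edge is at about (149,120) and the handle at about (150,65). I'll measure the tail and the handle.

```bash
python3 - <<'E'
from h import *
b=cv2.imread("pics/t5b.png");s=observe();d,r=tool([0,0,0])
f=lambda p,z:ray("wrist",p,z)[:,:2]
yaw=.113;cx=np.array([np.cos(yaw),np.sin(yaw)])
e=f([[242,222],[315,222]],.03).mean(0);q=f([[279,120]],.048)[0];print("plank end",e,"strip edge",q,"dist(115 expected)",(q-e)@cx*1000, "lat",(q-e)@[-cx[1],cx[0]]*1000)
def dark(im,x0,y0,x1,y1,n,z,t):
    g=im[y0:y1,x0:x1].max(2);k=(g<t).astype(np.uint8)
    N,l,st,c=cv2.connectedComponentsWithStats(k);i=1+np.argmax(st[1:,4]);p=np.argwhere(l==i)[:,::-1]+[x0,y0]
    w=ray(n,p,z)[:,:2];R_=cv2.minAreaRect((w*1000).astype(np.float32));bx=cv2.boxPoints(R_);L=[bx[1]-bx[0],bx[2]-bx[1]];v=max(L,key=np.linalg.norm)
    print(n,t,st[i],np.round(R_[0],1),np.round(R_[1],1),np.degrees(np.arctan2(v[1],v[0])))
for t in(55,65,75): dark(b,240,30,320,100,"wrist",.152,t); dark(cv2.imread("pics/t5a.png"),270,150,300,190,"top",.152,t)
print(b[60:80:4,270:292:4].max(2).tolist())
E
```

```text
plank end [0.43472922 0.00910769] strip edge [0.54395864 0.02118221] dist(115 expected) 109.89430350711699 lat -0.31915414879069015
wrist 55 [   9    2   69   68 2096] [577.   14.3] [36.7 50.4] -42.542675
top 55 [  0  13  30   8 158] [602.7  24.4] [18.9 77.6] -89.78404
wrist 65 [   9    0   70   70 2618] [583.4  22.9] [46.6 44.3] 6.5651007
top 65 [  0  13  30  16 351] [591.9  24.4] [40.4 77.6] -89.78404
wrist 75 [   8    0   72   70 2854] [583.4  22.9] [46.6 45.6] 6.5297656
top 75 [  0  11  30  29 676] [579.9  24.3] [75.3 77.6] -89.78404
[[52, 49, 49, 48, 50, 47], [50, 48, 48, 49, 48, 37], [49, 49, 49, 48, 30, 18], [48, 49, 47, 25, 32, 64], [48, 41, 23, 38, 65, 78]]
```

The tail estimate may be 2–5 mm short, but those pixels were picked by eye. I'll measure the edges from brightness profiles.

```bash
python3 - <<'E'
from h import *
b=cv2.imread("pics/t5b.png")
print("strip col",b[112:130,272:287].mean(1).round().astype(int).tolist())
print("end L",b[212:232,250:270].mean(1)[:,::2].round().astype(int).tolist())
print("comb pin end",b[196:232,276:282].mean(1)[:,2].round().astype(int).tolist())
c=b[0:240,225:335];cv2.imwrite("pics/c6.png",cv2.resize(c,None,fx=2.5,fy=2.5,interpolation=cv2.INTER_CUBIC))
a=cv2.imread("pics/t5b.png")[20:130,230:330]
cv2.imwrite("pics/c6.png",np.hstack([cv2.resize(c,(275,600),interpolation=cv2.INTER_CUBIC),cv2.resize(a,(500,600),interpolation=cv2.INTER_CUBIC)]))
E
```

```text
strip col [[80, 116, 140], [81, 116, 140], [80, 116, 139], [80, 115, 139], [79, 114, 138], [80, 115, 139], [80, 114, 138], [74, 105, 128], [58, 84, 107], [48, 69, 95], [46, 67, 94], [45, 67, 94], [44, 67, 95], [43, 65, 92], [42, 65, 91], [44, 71, 100], [46, 75, 107], [46, 73, 105]]
end L [[67, 107], [68, 107], [67, 107], [65, 108], [61, 109], [55, 109], [51, 109], [51, 109], [51, 110], [51, 110], [51, 110], [52, 111], [71, 121], [109, 139], [139, 153], [148, 158], [147, 158], [146, 156], [145, 156], [146, 156]]
comb pin end [81, 82, 93, 110, 120, 116, 105, 99, 98, 97, 96, 94, 90, 83, 84, 90, 101, 116, 123, 116, 105, 100, 99, 103, 109, 117, 119, 119, 127, 140, 150, 153, 154, 155, 158, 157]
```

View pics/c6.png

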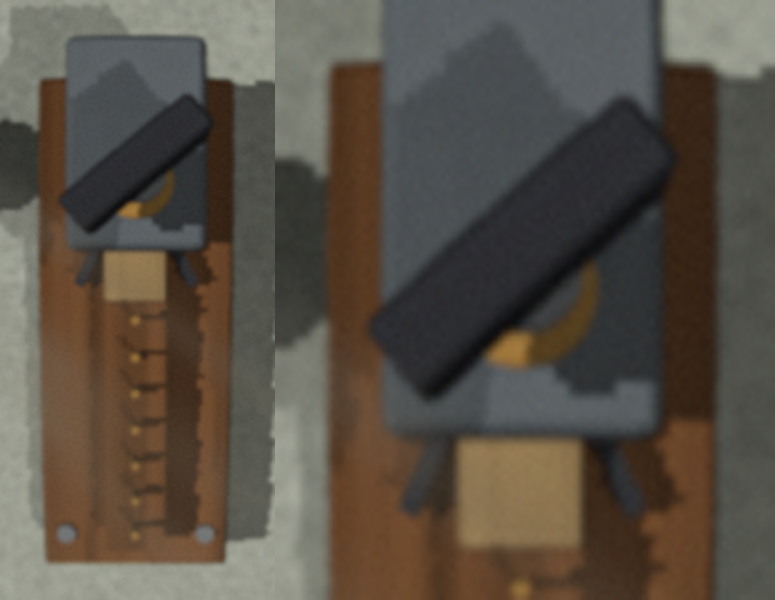

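```bash
python3 - <<'E'
from h import *
print("cam",np.array(camera_model("wrist")["world_from_camera"])[:3,3].round(4))
cx=np.array([np.cos(.113),np.sin(.113)]);f=lambda p,z:ray("wrist",p,z)[:,:2]@cx*1000
print("end",f([[279,225]],.03),"far end",f([[300,31.5]],.03),"screws",f([[251.4,213.6]],.03),"head front",f([[279,99.5]],.102),"head back",f([[279,15]],.102),"strip",f([[279,119.7]],.048))
h=np.array([[375,325],[430,398],[675,158],[625,98]])/[5,5.4545]+[230,20]
w=ray("wrist",h,.152)[:,:2]*1000;print(w.round(1),w.mean(0),np.degrees(np.arctan2(*(w[2]-w[1])[::-1])),np.degrees(np.arctan2(*(w[3]-w[0])[::-1])),np.linalg.norm(w[2]-w[1]),np.linalg.norm(w[1]-w[0]))
E
```

```text
cam [0.5509 0.0225 0.3648]
end [429.55092085] far end [635.68305473] screws [442.60504006] head front [560.65857527] head back [631.40918013] strip [543.17033215]
[[574.7   8.1]
 [566.9   0. ]
 [602.  -28.6]
 [608.3 -21.1]] [587.94841083 -10.39200204] -39.24304618770359 -41.056251458060274 45.26363303350111 11.234463953357979
```

```bash
python3 - <<'E'
from h import *
h=(np.array([[375,325],[430,398],[675,158],[625,98]])-[275,0])/[5,5.4545]+[230,20]
for z in(.15,.152,.154):
    w=ray("wrist",h,z)[:,:2]*1000;print(w.mean(0).round(1),np.degrees(np.arctan2(*(w[2]-w[1])[::-1])).round(1),np.degrees(np.arctan2(*(w[3]-w[0])[::-1])).round(1),np.linalg.norm(w[2]-w[1]),np.linalg.norm(w[1]-w[0]))
print(observe()["qpos"][5], observe()["position"])
E
```

```text
[583.1  25. ] -40.2 -42.3 43.55759419206638 11.507749521831432
[582.8  25. ] -40.2 -42.3 43.152041614724276 11.400604084519012
[582.5  25. ] -40.2 -42.3 42.746489037382254 11.293458647206664
3.0565433298312095 [0.4740959  0.01342736 0.22317522]
```

Handle centre is about (0.5845,0.025) and its yaw about -41°, with the comb home within measurement error. I'll unwind the last joint (-312°) so the whole turn fits in one grip.

```bash
python3 -m pendant '[[0.5,0,0,0,-7],[0.5,0,0,0,-14],[0.5,0,0,0,-21],[0.5,0,0,0,-28],[0.5,0,0,0,-35],[0.5,0,0,0,-42],[0.5,0,0,0,-49],[0.5,0,0,0,-56]]' >/dev/null
python3 -m pendant '[[0.5,0,0,0,-7],[0.5,0,0,0,-14],[0.5,0,0,0,-21],[0.5,0,0,0,-28],[0.5,0,0,0,-35],[0.5,0,0,0,-42],[0.5,0,0,0,-49],[0.5,0,0,0,-56]]' >/dev/null
python3 -m pendant '[[0.5,0,0,0,-7],[0.5,0,0,0,-14],[0.5,0,0,0,-21],[0.5,0,0,0,-28],[0.5,0,0,0,-35],[0.5,0,0,0,-42],[0.5,0,0,0,-49],[0.5,0,0,0,-56]]' >/dev/null
python3 -m pendant '[[0.5,0,0,0,-7],[0.5,0,0,0,-14],[0.5,0,0,0,-21],[0.5,0,0,0,-28],[0.5,0,0,0,-35],[0.5,0,0,0,-42],[0.5,0,0,0,-49],[0.5,0,0,0,-56]]' >/dev/null
python3 -m pendant '[[0.5,0,0,0,-7],[0.5,0,0,0,-14],[0.5,0,0,0,-21],[0.5,0,0,0,-28],[0.5,0,0,0,-35],[0.5,0,0,0,-42],[0.5,0,0,0,-49],[0.5,0,0,0,-56]]' >/dev/null
python3 -m pendant '[[0.5,0,0,0,-7],[0.5,0,0,0,-14],[0.5,0,0,0,-21],[0.5,0,0,0,-28],[0.5,0,0,0,-32.5],[0.5,0,0,0,-32.5],[0.5,0,0,0,-32.5]]'
python3 - <<'E'
from h import *
d,r=tool([.5845,.0252,.2]);s=observe();print(d,np.degrees(np.arctan2(*r.as_matrix()[1::-1,0])),s["qpos"][5],s["position"])
E
```

```text
t: 15.12
position: [0.4742, 0.0134, 0.2233]
tool_rot: [0.0, 0.936, -0.351, -0.001]
wrist_force: [-0.2, -0.8, 1.0]
finger_gap: 0.0426
finger_force: 0.0
[ 0.07537801 -0.0815152   0.02307488] -41.140888569399486 -2.395278279641632 [0.47415993 0.01340527 0.22334472]
```

```bash
python3 -m pendant '[[0.5,0.025,-0.027,0.01,0],[0.5,0.050,-0.054,0.02,0],[0.5,0.075,-0.0815,0.023,0],[0.5,0.075,-0.0815,0.023,0],[0.5,0.075,-0.0815,0.023,0],[0.5,0.075,-0.0815,0.023,0]]'
python3 - <<'E'
from h import *
m=camera_model("wrist");b=camera("wrist")[:,:,::-1];cv2.imwrite("pics/w7.png",b)
d,r=tool([.5845,.0252,.124]);s=observe();print(d,s["position"])
E
```

```text
t: 15.62
position: [0.5842, 0.0257, 0.2007]
tool_rot: [0.0, 0.936, -0.351, -0.001]
wrist_force: [-0.9, 0.7, 1.4]
finger_gap: 0.0429
finger_force: 0.0
[ 7.86649194e-04 -7.44851700e-05  7.74955103e-02] [0.58394015 0.0256652  0.20149612]
```

View pics/w7.png

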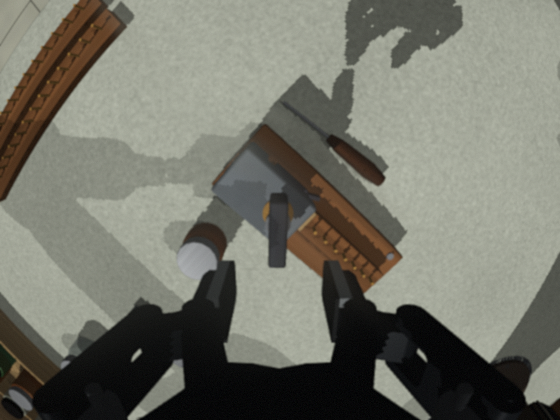

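The handle, at (278,230), is centred between the fingers and aligned with them. I'll descend and grip.

```bash
python3 -m pendant '[[0.5,0.0008,0,0.03,0],[0.5,0.0008,0,0.055,0],[0.5,0.0008,0,0.068,0],[0.5,0.0008,0,0.074,0],[0.5,0.0008,0,0.077,0],[0.5,0.0008,0,0.077,0],[0.05,0.0008,0,0.077,0],[0.05,0.0008,0,0.077,0]]' 80
python3 -m pendant '[[0.05,0,0,0,0],[0.05,0,0,0,0],[0.05,0,0,0,0],[0.05,0,0,0,0],[0.05,0,0,0,0]]' 
python3 - <<'E'
from h import *
s=observe();print(s["torque"],tool([0,0,0])[1].inv().apply(s["wrist_force"]))
E
```

```text
t: 16.33
position: [0.586, 0.0252, 0.1262]
tool_rot: [-0.0, 0.937, -0.35, 0.001]
wrist_force: [0.1, 0.0, 0.7]
finger_gap: 0.0195
finger_force: 0.0
t: 16.75
position: [0.586, 0.0251, 0.1267]
tool_rot: [-0.0, 0.937, -0.351, 0.001]
wrist_force: [-1.9, -0.5, 6.7]
finger_gap: 0.0105
finger_force: 161.1
[-0.06768949  0.40729833 -0.31623122] [-1.08372058  1.5565861  -6.69752876]
```

```bash
python3 -m pendant '[[0.05,0,0,-0.0007,0],[0.05,0,0,-0.0007,0],[0.05,0,0,-0.0005,4],[0.05,0,0,-0.0002,8],[0.05,0,0,0,12],[0.05,0,0,0.0003,16],[0.05,0,0,0.0005,20],[0.05,0,0,0.0005,20]]' 
cat >st.py <<'E'
from h import *
s=observe();_,r=tool([0,0,0]);print("t%.2f"%s["t"],"yaw %.1f"%np.degrees(np.arctan2(*r.as_matrix()[1::-1,0])),"pos",s["position"].round(4),"F",s["wrist_force"].round(1),"Mz %.3f"%s["torque"][2],"j6 %.2f"%s["qpos"][5],"grip %.0f"%s["finger_force"])
E
python3 st.py
```

```text
t: 17.42
position: [0.5858, 0.025, 0.1256]
tool_rot: [-0.0, 0.861, -0.509, 0.001]
wrist_force: [-2.2, -0.7, 7.2]
finger_gap: 0.0103
finger_force: 162.1
t17.42 yaw -61.2 pos [0.5858 0.025  0.1256] F [-2.2 -0.7  7.2] Mz -0.141 j6 -2.03 grip 162
```

```bash
python3 -m pendant '[[0.05,0,0,-0.0008,0],[0.05,0,0,-0.001,0],[0.05,0,0,-0.0008,5],[0.05,0,0,-0.0006,10],[0.05,0,0,-0.0003,15],[0.05,0,0,0,20],[0.05,0,0,0.0001,20],[0.05,0,0,0.0001,20]]' 50 | grep -E "gap"; python3 st.py
```

```text
finger_gap: 0.0107
t18.08 yaw -81.0 pos [0.5855 0.0249 0.1246] F [-0.7 -2.7  6.1] Mz -0.304 j6 -1.69 grip 162
```

```bash
python3 -m pendant '[[0.05,0,0,-0.0008,0],[0.05,0,0,-0.0015,0],[0.05,0,0,-0.0015,0]]' | grep -E "gap"; python3 st.py
python3 -m pendant '[[0.05,0,0,0.0003,5],[0.05,0,0,0.0005,10],[0.05,0,0,0.0008,15],[0.05,0,0,0.0010,20],[0.05,0,0,0.0010,20]]' | grep -E "gap"; python3 st.py
python3 - <<'E'
from h import *
cv2.imwrite("pics/w8.png",camera("wrist")[:,:,::-1])
c=camera("scene")[:,:,::-1];cv2.imwrite("pics/s8.png",c);t=camera("top")[:,:,::-1]
z=lambda i:cv2.resize(i,(390,390),interpolation=cv2.INTER_CUBIC)
cv2.imwrite("pics/m8.png",np.hstack([z(cv2.imread("pics/w8.png")[120:420,130:430]),z(c[200:300,210:310])]))
E
```

```text
finger_gap: 0.0106
t18.33 yaw -81.0 pos [0.5854 0.0249 0.1247] F [ 2.7 -3.1 -5.1] Mz -0.227 j6 -1.69 grip 160
finger_gap: 0.0106
t18.75 yaw -101.1 pos [0.5851 0.0249 0.1237] F [ 2.  -2.4 -6.3] Mz -0.238 j6 -1.33 grip 160
```

View pics/m8.png

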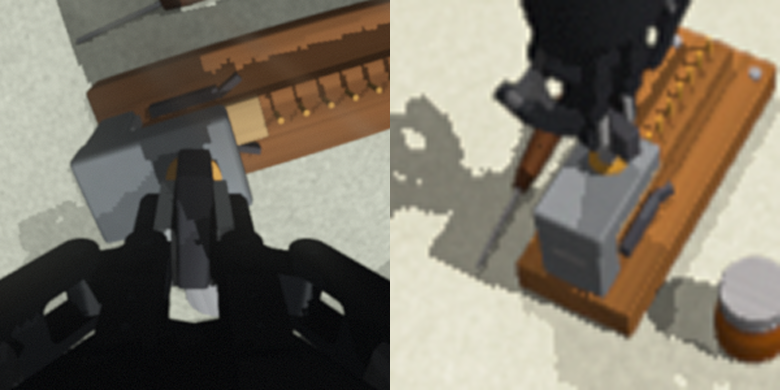

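The handle is following the gripper. The scene camera (right) sees the column's back face with the tab still flush. I'll make a tab-change checker there and go on in small steps.

```bash
cat >tab.py <<'E'
from h import *
m=camera_model("scene");T=np.linalg.inv(m["world_from_camera"]);K=np.array(m["intrinsics"])
y=.113;o=np.array([.5853,.0255,0]);A=np.array([[np.cos(y),-np.sin(y),0],[np.sin(y),np.cos(y),0],[0,0,1]])
P=np.array([[x,b,z] for x in(.053,.066) for b in(-.010,.010) for z in(.063,.069)])@A.T+o
c=P@T[:3,:3].T+T[:3,3];u=(c@K.T);u=u[:,:2]/u[:,2:]
a=cv2.imread("pics/s8.png").astype(int);i=camera("scene")[:,:,::-1].copy();cv2.imwrite("pics/slast.png",i)
k=np.zeros(a.shape[:2],np.uint8);cv2.fillConvexPoly(k,cv2.convexHull(u.round().astype(np.int32)),1)
d=np.abs(i.astype(int)-a).max(2);x0,y0=u.min(0);x1,y1=u.max(0)
print("tab roi",np.round([x0,y0,x1,y1]),"n",k.sum(),"diff>25:",(d[k>0]>25).sum(),"mean %.1f"%d[k>0].mean())
E
python3 -m pendant '[[0.05,0,0,0.0002,5],[0.05,0,0,0.0005,10],[0.05,0,0,0.0005,10]]' | grep -E "gapp"; python3 st.py;python3 tab.py
python3 -m pendant '[[0.05,0,0,0.0002,5],[0.05,0,0,0.0004,10],[0.05,0,0,0.0004,10]]' | grep -E "gapp"; python3 st.py;python3 tab.py
```

```text
t19.15 yaw -111.0 pos [0.5849 0.025  0.1234] F [ 1.7 -2.9 -9.2] Mz -0.207 j6 -1.16 grip 159
tab roi [248. 263. 259. 273.] n 77 diff>25: 0 mean 1.3
t19.45 yaw -120.9 pos [0.5848 0.0251 0.1233] F [ 0.3 -3.1 -6.3] Mz -0.147 j6 -0.99 grip 159
tab roi [248. 263. 259. 273.] n 77 diff>25: 0 mean 1.4
```

```bash
python3 -m pendant '[[0.05,0,0,0,4],[0.05,0,0,0,8],[0.05,0,0,0,8]]' | grep -E "gapp"; python3 st.py;python3 tab.py
python3 -m pendant '[[0.05,0,0,0,4],[0.05,0,0,0,8],[0.05,0,0,0,8]]' | grep -E "gapp"; python3 st.py;python3 tab.py
```

```text
t19.75 yaw -128.9 pos [0.5848 0.0251 0.1233] F [-1.1 -2.6 -7.4] Mz -0.062 j6 -0.85 grip 159
tab roi [248. 263. 259. 273.] n 77 diff>25: 0 mean 1.5
t20.05 yaw -136.9 pos [0.5847 0.0252 0.1233] F [-1.6 -2.4 -7.9] Mz -0.071 j6 -0.71 grip 159
tab roi [248. 263. 259. 273.] n 77 diff>25: 0 mean 1.6
```

```bash
for i in 1; do python3 -m pendant '[[0.05,0,0,0.0005,4],[0.05,0,0,0.0005,8],[0.05,0,0,0.0005,8]]' | grep -E "gapp"; python3 st.py;python3 tab.py; done
python3 -m pendant '[[0.05,0,0,0,4],[0.05,0,0,0,8],[0.05,0,0,0,8]]' | grep -E "gapp"; python3 st.py;python3 tab.py
```

```text
t20.35 yaw -144.9 pos [0.5847 0.0253 0.1232] F [-3.7 -3.2 -5.5] Mz -0.033 j6 -0.57 grip 160
tab roi [248. 263. 259. 273.] n 77 diff>25: 0 mean 1.6
t20.65 yaw -152.9 pos [0.5846 0.0254 0.1232] F [-5.9 -1.9 -4.4] Mz 0.020 j6 -0.43 grip 160
tab roi [248. 263. 259. 273.] n 77 diff>25: 0 mean 1.5
```

Now smaller steps.

```bash
python3 -m pendant '[[0.05,0,0,0,3],[0.05,0,0,0,6],[0.05,0,0,0,6]]' | grep -E "gapp"; python3 st.py;python3 tab.py
python3 -m pendant '[[0.05,0,0,0,3],[0.05,0,0,0,6],[0.05,0,0,0,6]]' | grep -E "gapp"; python3 st.py;python3 tab.py
```

```text
t20.95 yaw -158.8 pos [0.5846 0.0255 0.1232] F [-4.6 -3.1 -4.4] Mz 0.082 j6 -0.33 grip 160
tab roi [248. 263. 259. 273.] n 77 diff>25: 0 mean 2.0
t21.25 yaw -164.8 pos [0.5846 0.0255 0.1232] F [-4.4 -2.2 -3.6] Mz 0.089 j6 -0.22 grip 160
tab roi [248. 263. 259. 273.] n 77 diff>25: 62 mean 59.7
```

```bash
python3 -m pendant '[[0.05,0,0,0,3],[0.05,0,0,0,5],[0.05,0,0,0,5]]' | grep -E "gapp"; python3 st.py;python3 tab.py
```

```text
t21.55 yaw -169.8 pos [0.5845 0.0256 0.1232] F [-4.7 -1.8 -4.7] Mz 0.197 j6 -0.14 grip 160
tab roi [248. 263. 259. 273.] n 77 diff>25: 62 mean 59.7
```

```bash
python3 - <<'E'
import cv2,numpy as np
z=lambda i:cv2.resize(i[220:300,220:300],(390,390),interpolation=cv2.INTER_CUBIC)
cv2.imwrite("pics/m9.png",np.hstack([z(cv2.imread("pics/s8.png")),z(cv2.imread("pics/slast.png"))]))
E
```

```text
(no output)
```

View pics/m9.png

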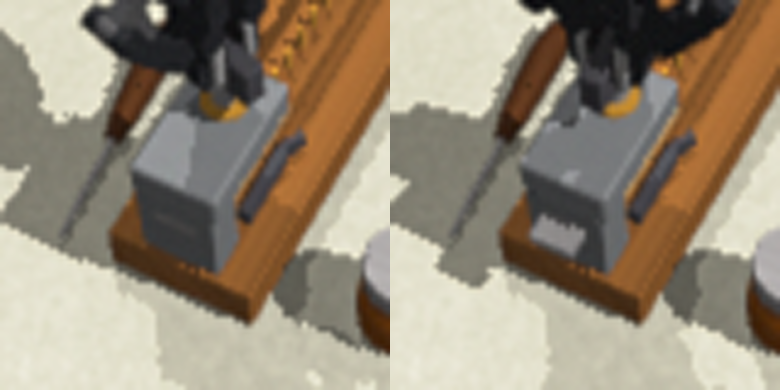

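The tab has popped out at the back: the bright tongue is in the right crop at about (560,238). I'll stop turning, open, and rise straight up.

```bash
python3 -m pendant '[[0.4,0,0,0,0],[0.4,0,0,0,0],[0.4,0,0,0,0],[0.4,0,0,0,0],[0.4,0,0,0,0],[0.4,0,0,-0.01,0],[0.4,0,0,-0.03,0],[0.4,0,0,-0.06,0]]'
python3 -m pendant '[[0.4,0,0,-0.04,0],[0.4,0,0,-0.06,0],[0.4,0,0,-0.08,0],[0.4,0,0,-0.08,0],[0.4,0,0,-0.08,0]]'
python3 st.py; python3 tab.py; python3 - <<'E'
from h import *
cv2.imwrite("pics/w10.png",camera("wrist")[:,:,::-1]); cv2.imwrite("pics/t10.png",camera("top")[:,:,::-1])
a=cv2.imread("pics/t5a.png").astype(int);b=cv2.imread("pics/t10.png").astype(int)
z=lambda i:cv2.resize(i,(390,390),interpolation=cv2.INTER_CUBIC)
cv2.imwrite("pics/m10.png",np.hstack([z(cv2.imread("pics/w10.png")[60:360,130:430]),z(cv2.imread("pics/slast.png")[190:310,200:320])]))
E
```

```text
t: 22.27
position: [0.584, 0.0252, 0.182]
tool_rot: [-0.002, -0.087, 0.996, 0.0]
wrist_force: [0.4, -0.6, 0.7]
finger_gap: 0.0343
finger_force: 0.0
t: 22.68
position: [0.5861, 0.0253, 0.265]
tool_rot: [0.002, -0.087, 0.996, -0.0]
wrist_force: [-0.2, 0.3, -0.6]
finger_gap: 0.0343
finger_force: 0.0
t22.68 yaw -170.0 pos [0.5861 0.0253 0.265 ] F [-0.2  0.3 -0.6] Mz 0.038 j6 -0.13 grip 0
tab roi [248. 263. 259. 273.] n 77 diff>25: 61 mean 56.7
```

View pics/m10.png

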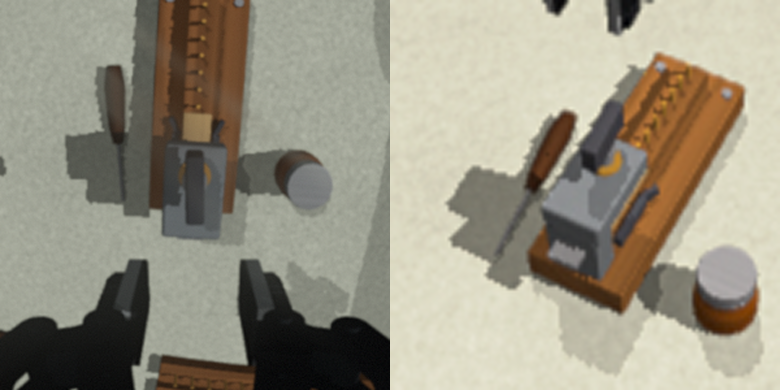

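The comb is clamped and in line, the tab is out at about (567,255), and the jar and awl are undisturbed. The gripper is clear, so I'm handing in.

```bash
python3 -c "
from bench import *
print(close_job())"
```

```text
the job is handed in; nothing more can be done
None
```

The comb is clamped with its tail at the end stop (contact felt at about 5 N), the tab is out, the gripper is clear, and the job was handed in at about 23 s; no verdict came back. I turned the handle about 5° more after the tab popped, which should be well short of the crush point.

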